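# Restock the shaker caddy

## Task

Restock the pastry chef's shaker caddy: lift its clear cover by the handle and lay it gently back on its stop, then stand one spare shaker upright, fully down, in every empty cell, and finally lower the cover gently until it is fully shut. Leave the shakers already in the caddy where they are, leave any spares that are not needed standing on the counter, do not disturb the bowl, bottle and jar, and never let the cover drop or slam either way.

Things in the scene. Friction and masses are not known exactly. Their poses are not given: they have to be found in the camera images.
- caddy: Shaker caddy, fixed to the counter: steel box open at the top, 100 mm deep (x) by 352 mm wide (y), rim 44 mm high, with one row of six square cells along y. Origin: centre of its underside. Its x axis points from the handle side to the hinge side, its y axis along the row, z up; it may stand turned a little.
- cover (a joint): Hinge angle of the clear cover of the caddy, rad: 0 = shut on the rim, 1.75 = fully open, leaning back on its stop. The cover is a clear plastic hood, 100 x 352 mm and 62 mm high, about 0.4 kg, hinged along the rear rim of the caddy. It is not held by a spring: let go below about 0.75 rad it falls shut, above about 1.2 rad it falls open on to its stop and remains there.
- cover_hinge (a point): Middle of the hinge line of the cover (the line runs along the caddy's y axis), 44 mm above the counter and 50 mm behind the caddy's centre.
- cover_handle (a point): Middle of the cover's handle, a dark steel bar, 12 mm thick, 120 mm long, along the caddy's y axis, carried by a rod at either end 42 mm in front of the cover's front face. With the cover shut it is 142 mm before and 48 mm above the hinge line; it turns with the cover about the hinge line, so that it stands above the hinge when open. A grip from above that closes along the caddy's x axis clears the cover at every angle; the bar may turn between the fingers.
- cell0 (a point): Centre of the floor of cell 0 of the caddy, counted along its y axis from the negative end: 54 x 54 mm inside, 58 mm from cell to cell; floor 6 mm above the counter, front and rear rails 23 mm thick and 44 mm high (38 mm above the floor), partitions 4 mm thick and 40 mm high.
- cell1 (a point): Centre of the floor of cell 1 of the caddy, counted along its y axis from the negative end: 54 x 54 mm inside, 58 mm from cell to cell; floor 6 mm above the counter, front and rear rails 23 mm thick and 44 mm high (38 mm above the floor), partitions 4 mm thick and 40 mm high.
- cell2 (a point): Centre of the floor of cell 2 of the caddy, counted along its y axis from the negative end: 54 x 54 mm inside, 58 mm from cell to cell; floor 6 mm above the counter, front and rear rails 23 mm thick and 44 mm high (38 mm above the floor), partitions 4 mm thick and 40 mm high.
- cell3 (a point): Centre of the floor of cell 3 of the caddy, counted along its y axis from the negative end: 54 x 54 mm inside, 58 mm from cell to cell; floor 6 mm above the counter, front and rear rails 23 mm thick and 44 mm high (38 mm above the floor), partitions 4 mm thick and 40 mm high.
- cell4 (a point): Centre of the floor of cell 4 of the caddy, counted along its y axis from the negative end: 54 x 54 mm inside, 58 mm from cell to cell; floor 6 mm above the counter, front and rear rails 23 mm thick and 44 mm high (38 mm above the floor), partitions 4 mm thick and 40 mm high.
- cell5 (a point): Centre of the floor of cell 5 of the caddy, counted along its y axis from the negative end: 54 x 54 mm inside, 58 mm from cell to cell; floor 6 mm above the counter, front and rear rails 23 mm thick and 44 mm high (38 mm above the floor), partitions 4 mm thick and 40 mm high.
- racked0_mid (a point): Sugar shaker, an upright aluminium can with a blue cap, 44 mm across (straight-sided from its foot to 73 mm), 80 mm tall, 0.11 to 0.23 kg with a weighted dark foot; this point is its centre, 40 mm above its foot, z along its axis. It stands in cell 0 from the start if present; None if absent (cell 0 is then empty).
- racked1_mid (a point): Sugar shaker, an upright aluminium can with a blue cap, 44 mm across (straight-sided from its foot to 73 mm), 80 mm tall, 0.11 to 0.23 kg with a weighted dark foot; this point is its centre, 40 mm above its foot, z along its axis. It stands in cell 1 from the start if present; None if absent (cell 1 is then empty).
- racked2_mid (a point): Sugar shaker, an upright aluminium can with a blue cap, 44 mm across (straight-sided from its foot to 73 mm), 80 mm tall, 0.11 to 0.23 kg with a weighted dark foot; this point is its centre, 40 mm above its foot, z along its axis. It stands in cell 2 from the start if present; None if absent (cell 2 is then empty).
- racked3_mid (a point): Sugar shaker, an upright aluminium can with a blue cap, 44 mm across (straight-sided from its foot to 73 mm), 80 mm tall, 0.11 to 0.23 kg with a weighted dark foot; this point is its centre, 40 mm above its foot, z along its axis. It stands in cell 3 from the start if present; None if absent (cell 3 is then empty).
- racked4_mid (a point): Sugar shaker, an upright aluminium can with a blue cap, 44 mm across (straight-sided from its foot to 73 mm), 80 mm tall, 0.11 to 0.23 kg with a weighted dark foot; this point is its centre, 40 mm above its foot, z along its axis. It stands in cell 4 from the start if present; None if absent (cell 4 is then empty).
- racked5_mid (a point): Sugar shaker, an upright aluminium can with a blue cap, 44 mm across (straight-sided from its foot to 73 mm), 80 mm tall, 0.11 to 0.23 kg with a weighted dark foot; this point is its centre, 40 mm above its foot, z along its axis. It stands in cell 5 from the start if present; None if absent (cell 5 is then empty).
- spare0_mid (a point): Spare sugar shaker, an upright aluminium can with a blue cap, 44 mm across (straight-sided from its foot to 73 mm), 80 mm tall, 0.11 to 0.23 kg with a weighted dark foot; this point is its centre, 40 mm above its foot, z along its axis. It stands on the counter beside the caddy at the start.
- spare1_mid (a point): Spare sugar shaker, an upright aluminium can with a blue cap, 44 mm across (straight-sided from its foot to 73 mm), 80 mm tall, 0.11 to 0.23 kg with a weighted dark foot; this point is its centre, 40 mm above its foot, z along its axis. It stands on the counter beside the caddy at the start.
- spare2_mid (a point): Spare sugar shaker, an upright aluminium can with a blue cap, 44 mm across (straight-sided from its foot to 73 mm), 80 mm tall, 0.11 to 0.23 kg with a weighted dark foot; this point is its centre, 40 mm above its foot, z along its axis. It stands on the counter beside the caddy at the start.
- spare3_mid (a point): Spare sugar shaker, an upright aluminium can with a blue cap, 44 mm across (straight-sided from its foot to 73 mm), 80 mm tall, 0.11 to 0.23 kg with a weighted dark foot; this point is its centre, 40 mm above its foot, z along its axis. It stands on the counter beside the caddy at the start.
- spare4_mid (a point): Spare sugar shaker, an upright aluminium can with a blue cap, 44 mm across (straight-sided from its foot to 73 mm), 80 mm tall, 0.11 to 0.23 kg with a weighted dark foot; this point is its centre, 40 mm above its foot, z along its axis. It stands on the counter beside the caddy at the start.
- bowl: Bystander: small steel bowl, 100 mm across, 50 mm high; origin under its centre.
- oil: Bystander: amber glass bottle, 56 mm across, 190 mm tall; origin under its centre.
- jar: Bystander: glass jar with a yellow cap, 68 mm across, 90 mm tall; origin under its centre.
Not all that is in view belongs to the job. Leave any green or red look-alike of the part that bears spare1_mid alone.

How it is judged:
By the outcome, as a careful person would: the job done as asked, in the order asked, and still so for the second after the job is handed in, with the robot touching nothing.
Of racked0, racked1, racked2, racked3, racked4, racked5 only 1 to 3 are there at a start; the rules pass over those that are not, and their reading is None.
At some moment in a run one of spare0, spare1, spare2, spare3, spare4 may be knocked a few centimetres aside while the robot is not near it.
It also fails if it takes over 210 s, if anything falls off the work surface, if the arm or the gripper's body presses on something with over 40 N, if the wrist force passes 120 N, or if a joint passes its speed limit or range.

## Robot

A 6-joint arm with a two-finger parallel gripper is mounted at the origin on the work surface. World frame = base frame: x ahead of the robot, y to its left, z up, the work surface at z = 0. Lengths are in m, angles in rad, forces in N, time in s.
With the tool pointing down it reaches from about 0.35 to 0.875 m from the base axis. Payload 4.2 kg.
Tool frame: the origin (TCP) lies at the very end of the fingers, on their centre line; the grasp point (between the pads) lies 19 mm behind it; z points along the fingers, y is the line along which they close (so a half turn about z gives the same grasp; the last joint's range is limited). The gripper opens to 85 mm and grips with 20 to 120 N. Pads are 22 mm wide; open, the fingers measure 114 mm over their backs; the gripper's body (76 mm by 85 mm) begins 54 mm behind the grasp point. The pads swing forward as they close: fully open they stand 13 mm farther back than shut.
Start: joints at [1.576, 0.385, 0.008, 0, -1.194, -0.259], TCP at [0.157, 0.605, 0.231] pointing down, gripper open.
Joint ranges: [-3.14, 3.14], [-1.21, 2.06], [-1.07, 1.41], [-3.16, 2.05], [-2.99, -0.16], [-3.1, 3.1]. Speed limits (rad/s): [2.79, 2.79, 3.14, 3.14, 3.14, 3.14].

## Interface

Orientations are given as a unit quaternion [w, x, y, z].
In Python, from plant import arm gives the robot as it stands. The module is installed in compiled form; this text tells all that it offers.
- The arm moves only by the tool servo_tool, never from a script. Its argument "targets" is one flat list of numbers, 7 for each row, row after row: the shift along the tool's x, y, z in m, then the turn, a rotation vector about the tool's x, y, z in degrees, then the opening, from 0 (shut) to 1 (fully open). A call has 1 to 12 rows; each row shifts and turns the commanded pose from where the row before left it, along the tool's axes as they then stand; what a row does not reach is not made up. A row lasts 1/8 s, in which the tool goes at most 62.5 mm and 10.7 degrees, less where a joint would pass 70% of its speed; a pose out of reach is approached as far as the arm can. A call is refused whole if a number of a shift passes 0.0625 or a number of a turn 10.7, either way. A call with a gripper value outside its range is refused whole. The fingers move at their own pace and stop on an object; "grip_force" is the grip in N (left out, the last holds). Time passes only in rows, so rows that do not move let the fingers close. It gives the time, the measured TCP pose, the force, the opening and the grip force at its end, in the units of the state.
- arm.get_obs(): the state, without advancing time (a new reading comes with each control period).
- arm.read_camera(name): name is "scene" or "top" or "wrist"; returns (picture, depth): 480x640x3 uint8, blue, green, red; 480x640 float32, m along the optical axis (not along the pixel's ray), 0 where there is no reading.
- arm.camera_params(name): a dict with "intrinsics" (3x3 intrinsics, pixels), "eye" and "rotation" of the camera in the world. Camera axes: x right, y down, z forward; pixel columns grow to the right and rows downward; lengths in m; the calibration is good to about 2 mm. A picture is of the moment at which its call begins: read the wrist's pose just before it. camera_params takes no time and is no camera call; for the wrist camera it gives the pose at the moment of the call.
- arm.job_done(): hands the job in; it is judged then, once.
Trained networks look in the newest picture that a camera, given by its name, has taken for a name from the list of things; names that differ only in an ending like _2 or _b are one class to them, and where a whole thing is asked for, a point or a joint stands for the part that bears it (a point fixed in the world has none). Each returns a list of dicts, best first, with "p" (0 to 1); they miss things now and then, are a little off and sometimes report something else, mostly with a low value. They report only what shows in the picture. A call takes as long as a camera call. They do not tell look-alikes from the thing itself.
- arm.search_frame(camera, query): "box" ([left, top, right, bottom] in pixels, round what is visible of it).
- arm.mark_of(camera, query): "location" ([row, column] in pixels: a listed point, or the origin of a listed thing).
The state is a dict: "clock": time; "joint_pos": joint angles; "dq": joint speeds; "tau": joint torques, N m; "position": TCP position; "orientation": TCP orientation; "ft_force": force on the tool from outside, world axes, zero at the start; "ft_torque": the same for the moment, N m; "width": finger opening in m; "grasp_force": force on a finger pad.
Only numpy, scipy, OpenCV 4.12 (cv2) and the standard library are available. Lean on these libraries where they do the work, as an engineer would, in place of code of your own. Each camera call takes 0.05 s, during which the arm holds its last target. There are 200 camera calls.

## Working session

There is one attempt and no reset: what is moved stays moved. The work goes in short steps, Python scripts to look and compute and a tool call to move; the robot and the scene stay as the last step left them, time stands still between calls to the robot, and variables do not carry over. Pictures are saved under pics/ and viewed, at most 14 in all, crops included, and the job is handed in when it is done.

Besides the shell and the picture viewer there is one more tool, called after ">>>" as a command line: name --argument value ..., lists and objects as JSON in quotes. servo_tool: Moves the arm, as the interface text tells. Its arguments: {"type":"object","properties":{"targets":{"type":"array"},"grip_force":{"type":"number"}},"required":["targets"]}

```bash
mkdir -p pics; cat > h.py <<'E'
from plant import arm
import numpy as np, cv2
def pix2w(cam,r,c,depth=None,z=None):
    P=arm.camera_params(cam);K=np.array(P["intrinsics"]);R=np.array(P["rotation"]);e=np.array(P["eye"])
    d=R@(np.linalg.inv(K)@np.array([c,r,1.]))
    if z is not None: return e+d*(z-e[2])/d[2]
    return e+d*depth
def w2pix(cam,p):
    P=arm.camera_params(cam);K=np.array(P["intrinsics"]);R=np.array(P["rotation"]);e=np.array(P["eye"])
    q=K@(R.T@(np.array(p)-e)); return q[:2]/q[2]
E
python3 - <<'E'
from h import *
np.set_printoptions(precision=4,suppress=True)
o=arm.get_obs();print({k:np.round(v,3) for k,v in o.items()})
for c in ["top","scene"]:
    im,d=arm.read_camera(c);cv2.imwrite(f"pics/{c}0.png",im);np.save(f"{c}_d0.npy",d)
    P=arm.camera_params(c);print(c,P["eye"],P["rotation"],P["intrinsics"])
for n in ["caddy","cover_hinge","cover_handle","cell0","cell5","spare0_mid","racked0_mid","bowl","oil","jar"]:
    for r in arm.mark_of("top",n)[:9]:
        z={"cover_hinge":.044,"cover_handle":.092,"cell0":.006,"cell5":.006,"spare0_mid":.04,"racked0_mid":.046}.get(n,0)
        print(n,round(r["p"],2),np.round(r["location"],1),pix2w("top",*r["location"],z=z))
E
```

```text
{'clock': np.float64(0.0), 'joint_pos': array([ 1.576,  0.386,  0.007, -0.001, -1.194, -0.259]), 'dq': array([-0.001, -0.001, -0.   ,  0.   , -0.   ,  0.001]), 'tau': array([  0.001, -39.229,  18.84 ,   4.186,  -0.005,  -0.   ]), 'position': array([0.157, 0.604, 0.23 ]), 'orientation': array([ 0.001,  0.992, -0.127, -0.   ]), 'ft_force': array([ 0.069,  0.073, -0.016]), 'ft_torque': array([ 0.035,  0.011, -0.013]), 'grasp_force': np.float64(0.0), 'width': np.float64(0.085)}
top [ 0.4086 -0.0017  1.1716] [ 0.0328 -0.6995  0.713  -0.0353] [[485.5569   0.     323.9478]
 [  0.     485.5569 243.06  ]
 [  0.       0.       1.    ]]
scene [ 1.6896 -0.3786  1.2029] [-0.3351  0.7344  0.5426 -0.2324] [[613.06     0.     316.2738]
 [  0.     613.06   242.6923]
 [  0.       0.       1.    ]]Traceback (most recent call last):
  File "<stdin>", line 10, in <module>
  File "h.py", line 5, in pix2w
    d=R@(np.linalg.inv(K)@np.array([c,r,1.]))
      ~^^~~~~~~~~~~~~~~~~~~~~~~~~~~~~~~~~~~~~
ValueError: matmul: Input operand 1 has a mismatch in its core dimension 0, with gufunc signature (n?,k),(k,m?)->(n?,m?) (size 3 is different from 4)
```

```bash
sed -i 's/R=np.array(P\["rotation"\])/R=q2R(P["rotation"])/' h.py; cat >> h.py <<'E'
from scipy.spatial.transform import Rotation as Ro
def q2R(q): return Ro.from_quat(np.roll(q,-1)).as_matrix()
E
python3 - <<'E'
from h import *
np.set_printoptions(precision=4,suppress=True)
for n in ["caddy","cover_hinge","cover_handle","cell0","cell5","spare0_mid","racked0_mid","bowl","oil","jar"]:
    for r in arm.mark_of("top",n)[:9]:
        z={"cover_hinge":.044,"cover_handle":.092,"cell0":.006,"cell5":.006,"spare0_mid":.04,"racked0_mid":.046}.get(n,0)
        print(n,round(r["p"],2),np.round(r["location"],1),pix2w("top",*r["location"],z=z))
E
```

```text
caddy 0.68 [234.6 255.6] [0.5455 0.1586 0.    ]
cover_handle 0.75 [271.4 258.1] [0.4524 0.1409 0.092 ]
spare0_mid 0.72 [268.5 404.7] [ 0.4548 -0.1937  0.04  ]
spare0_mid 0.49 [232.3 439.9] [ 0.5381 -0.2794  0.04  ]
bowl 0.69 [177.3 450.7] [ 0.6782 -0.3215  0.    ]
oil 0.82 [165.  393.6] [ 0.7116 -0.1822  0.    ]
jar 0.69 [318.7 132.2] [0.3492 0.454  0.    ]
jar 0.59 [272.5 256.2] [0.4536 0.1577 0.    ]
```

View pics/top0.png

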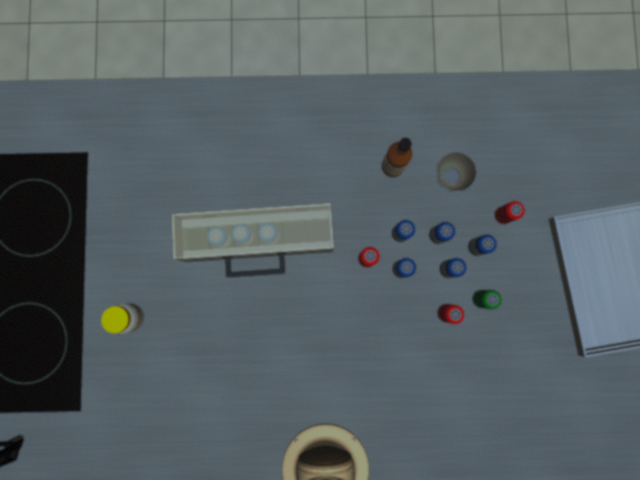

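View pics/scene0.png

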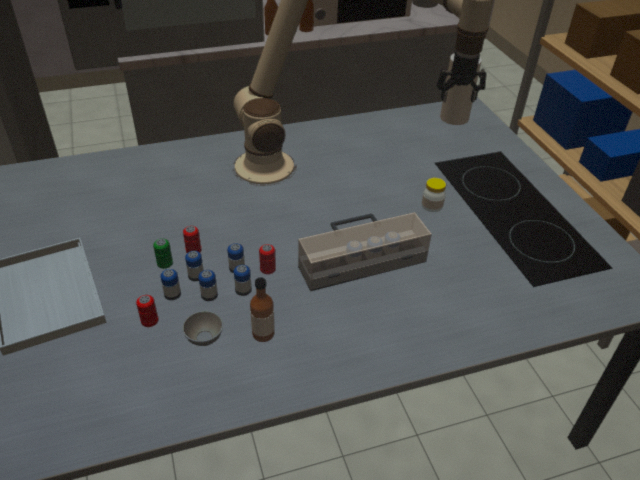

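```bash
cat >> h.py <<'E'
def T():
    o=arm.get_obs(); return np.array(o["position"]), q2R(o["orientation"])
def down(yaw): # tool y axis at angle yaw (rad) in world, z down
    y=np.array([np.cos(yaw),np.sin(yaw),0]);z=np.array([0,0,-1.]);return np.c_[np.cross(y,z),y,z]
def plan(p1,R1,n=None,op=1.0,start=None):
    "rows from the present (or start) pose to p1,R1; prints tool-frame rows"
    p0,R0=start if start else T()
    rv=Ro.from_matrix(R0.T@R1).as_rotvec(degrees=True)
    m=max(np.linalg.norm(np.array(p1)-p0)/.055,np.linalg.norm(rv)/10.)
    n=n or max(1,int(np.ceil(m)))
    out=[];R=R0
    for i in range(n):
        s=R.T@((np.array(p1)-p0)/n)
        out.append([*np.round(s,4),*np.round(rv/n,2),op]); R=R@Ro.from_rotvec(rv/n,degrees=True).as_matrix()
    print(n,"rows");print(",\n".join(",".join(f"{v:g}" for v in r) for r in out))
E
python3 - <<'E'
from h import *
np.set_printoptions(precision=4,suppress=True)
im=cv2.imread("pics/top0.png");hsv=cv2.cvtColor(im,cv2.COLOR_BGR2HSV)
roi=np.zeros(im.shape[:2],bool);roi[180:330,340:520]=1
for nm,m in [("blue",(hsv[...,0]>100)&(hsv[...,0]<130)&(hsv[...,1]>150)),("red",((hsv[...,0]<8)|(hsv[...,0]>172))&(hsv[...,1]>150)),("green",(hsv[...,0]>50)&(hsv[...,0]<85)&(hsv[...,1]>120))]:
    k,l,s,c=cv2.connectedComponentsWithStats(cv2.morphologyEx((m&roi).astype(np.uint8),cv2.MORPH_CLOSE,np.ones((7,7))))
    for i in range(1,k):
        if s[i,4]>60: print(nm,s[i],c[i],pix2w("top",c[i][1],c[i][0],z=.076))
g=hsv[...,2];m=np.zeros_like(g);m[262:282,222:292]=(g[262:282,222:292]<75)
k,l,s,c=cv2.connectedComponentsWithStats(m)
for i in range(1,k):
    if s[i,4]>30: print("bar",s[i],c[i])
ys,xs=np.nonzero(m[268:280]);ys+=268
W=np.array([pix2w("top",y,x,z=.095) for y,x in zip(ys,xs)])
print(cv2.minAreaRect(W[:,:2].astype(np.float32)*1000), W.mean(0))
d=np.load("top_d0.npy");print(d[232,180:340:10],d[271,258],d[240,350])
for r,c in [(215,173),(260,177),(204,330),(250,334)]: print(pix2w("top",r,c,z=.106))
for x,y in [(217,236),(241,233),(268,231)]:print(pix2w("top",y,x,z=.085))
plan([.45,.145,.23],down(np.radians(3)))
E
```

```text
blue [396 221  19  18 149] [404.1074 229.8926] [ 0.541  -0.1894  0.076 ]
blue [436 223  19  18 157] [443.7134 231.8153] [ 0.5349 -0.2793  0.076 ]
blue [477 235  19  18 160] [484.425  244.3938] [ 0.5045 -0.3704  0.076 ]
blue [397 259  19  18 154] [405.0909 267.4351] [ 0.4557 -0.1886  0.076 ]
blue [447 259  19  17 170] [454.7941 267.5059] [ 0.4534 -0.3008  0.076 ]
red [496 202  24  21 273] [506.7216 213.1575] [ 0.5751 -0.425   0.076 ]
red [360 248  19  18 180] [368.8056 257.0778] [ 0.4807 -0.1074  0.076 ]
red [439 305  25  19 233] [450.0386 313.4464] [ 0.3509 -0.2855  0.076 ]
green [474 290  27  19 307] [485.8958 298.7101] [ 0.3821 -0.3675  0.076 ]
bar [225 262  60  15 392] [253.7934 270.9133]
((451.1349182128906, 147.45587158203125), (128.5320281982422, 17.69069480895996), 88.90352630615234) [0.4509 0.1503 0.095 ]
[1.0674 1.0701 1.0709 1.0699 1.071  1.0693 1.0693 1.0734 1.0733 1.0739
 1.0743 1.0707 1.0728 1.0765 1.0728 1.0696] 1.0744352 1.1768247
[0.5803 0.3267 0.106 ]
[0.4803 0.3169 0.106 ]
[ 0.5984 -0.0216  0.106 ]
[ 0.4958 -0.0283  0.106 ]
[0.5341 0.2338 0.085 ]
[0.5399 0.1798 0.085 ]
[0.5432 0.119  0.085 ]
11 rows
0.0363,0.0338,0.0001,-0,-0,-9.78,1,
0.03,0.0395,0.0001,-0,-0,-9.78,1,
0.0229,0.044,0.0001,-0,-0,-9.78,1,
0.0151,0.0472,0.0001,-0,-0,-9.78,1,
0.0069,0.0491,0.0001,-0,-0,-9.78,1,
-0.0016,0.0496,0.0001,-0,-0,-9.78,1,
-0.01,0.0486,0.0001,-0,-0,-9.78,1,
-0.0181,0.0462,0.0001,-0,-0,-9.78,1,
-0.0257,0.0424,0.0001,-0,-0,-9.78,1,
-0.0325,0.0375,0.0001,-0,-0,-9.78,1,
-0.0384,0.0314,0.0001,-0,-0,-9.78,1
```

```bash
python3 - <<'E'
from h import *
plan([.45,.147,.22],down(np.radians(182.8)))
E
```

```text
10 rows
0.0399,0.037,0.0011,-0,0,7.27,1,
0.0442,0.0316,0.0011,-0,0,7.27,1,
0.0479,0.0258,0.0011,-0,0,7.27,1,
0.0507,0.0195,0.0011,-0,0,7.27,1,
0.0528,0.0129,0.0011,-0,0,7.27,1,
0.054,0.0062,0.0011,-0,0,7.27,1,
0.0544,-0.0007,0.0011,-0,0,7.27,1,
0.0538,-0.0076,0.0011,-0,0,7.27,1,
0.0524,-0.0143,0.0011,-0,0,7.27,1,
0.0502,-0.0209,0.0011,-0,0,7.27,1
```

>>> servo_tool --targets '[0.04,0.037,0.001,0,0,7.27,1,0.044,0.0316,0.001,0,0,7.27,1,0.048,0.0258,0.001,0,0,7.27,1,0.0507,0.0195,0.001,0,0,7.27,1,0.0528,0.0129,0.001,0,0,7.27,1,0.054,0.0062,0.001,0,0,7.27,1,0.0544,-0.0007,0.001,0,0,7.27,1,0.0538,-0.0076,0.001,0,0,7.27,1,0.0524,-0.0143,0.001,0,0,7.27,1,0.0502,-0.0209,0.001,0,0,7.27,1,0,0,0,0,0,0,1,0,0,0,0,0,0,1]'

```text
clock: 2.15
position: [0.4498, 0.1469, 0.2214]
orientation: [-0.0, 0.724, -0.69, -0.0]
ft_force: [0.5, -0.5, 0.7]
width: 0.0853
grasp_force: 0.0
```

```bash
python3 - <<'E'
from h import *
np.set_printoptions(precision=4,suppress=True)
print(T(),arm.get_obs()["joint_pos"])
im,d=arm.read_camera("wrist");cv2.imwrite("pics/w1.png",im);np.save("w1.npy",d)
P=arm.camera_params("wrist");print(P["eye"],P["intrinsics"][0])
for n,z in [("cover_handle",.092),("spare0_mid",.046),("racked2_mid",.046)]:
    for r in arm.mark_of("wrist",n)[:4]:
        print(n,round(r["p"],2),np.round(r["location"],1),pix2w("wrist",*r["location"],z=z))
E
```

```text
(array([0.4498, 0.1469, 0.2214]), array([[ 0.0477, -0.9989,  0.0001],
       [-0.9989, -0.0477,  0.0003],
       [-0.0003, -0.0001, -1.    ]])) [ 0.66    0.1328 -0.3651 -0.0001 -1.0727 -0.6122]
[0.4535 0.0715 0.3624] [374.5997   0.     325.3593]
cover_handle 0.85 [224.8 323.5] [0.4515 0.1473 0.092 ]
```

View pics/w1.png

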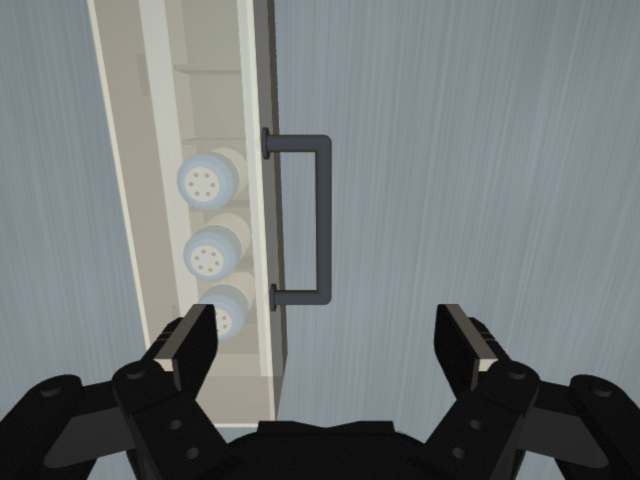

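>>> servo_tool --targets '[-0.001,-0.0017,0.03,0,0,0,0.4,0,0,0.03,0,0,0,0.4,0,0,0.03,0,0,0,0.4,0,0,0.03,0,0,0,0.4,0,0,0.014,0,0,0,0.4,0,0,0.014,0,0,0,0.4,0,0,0,0,0,0,0,0,0,0,0,0,0,0,0,0,0,0,0,0,0,0,0,0,0,0,0,0]' --grip_force 30

```text
clock: 3.6
position: [0.4516, 0.1483, 0.0737]
orientation: [-0.001, 0.724, -0.69, -0.0]
ft_force: [-1.3, 1.3, -0.7]
width: 0.0105
grasp_force: 29.3
```

```bash
python3 - <<'E'
from h import *
np.set_printoptions(precision=4,suppress=True)
print(T())
im,d=arm.read_camera("wrist");cv2.imwrite("pics/w2.png",im)
# arc increments
th=np.r_[np.linspace(0,1.75,37)]
x=-.142*np.cos(th)+.048*np.sin(th);z=.142*np.sin(th)+.048*np.cos(th)
for i in range(36): print(round(th[i+1],3),"%.4f %.4f"%(-(x[i+1]-x[i]),-(z[i+1]-z[i])))
E
```

```text
(array([0.4516, 0.1483, 0.0737]), array([[ 0.048 , -0.9988,  0.0007],
       [-0.9988, -0.048 ,  0.0008],
       [-0.0007, -0.0008, -1.    ]]))
0.049 -0.0025 -0.0068
0.097 -0.0028 -0.0067
0.146 -0.0032 -0.0066
0.194 -0.0035 -0.0064
0.243 -0.0038 -0.0062
0.292 -0.0041 -0.0060
0.34 -0.0044 -0.0058
0.389 -0.0046 -0.0056
0.438 -0.0049 -0.0054
0.486 -0.0052 -0.0051
0.535 -0.0054 -0.0049
0.583 -0.0056 -0.0046
0.632 -0.0059 -0.0043
0.681 -0.0061 -0.0040
0.729 -0.0062 -0.0037
0.778 -0.0064 -0.0034
0.826 -0.0066 -0.0031
0.875 -0.0067 -0.0028
0.924 -0.0069 -0.0025
0.972 -0.0070 -0.0021
1.021 -0.0071 -0.0018
1.069 -0.0071 -0.0014
1.118 -0.0072 -0.0011
1.167 -0.0072 -0.0007
1.215 -0.0073 -0.0004
1.264 -0.0073 -0.0000
1.312 -0.0073 0.0003
1.361 -0.0073 0.0007
1.41 -0.0072 0.0010
1.458 -0.0072 0.0014
1.507 -0.0071 0.0017
1.556 -0.0070 0.0021
1.604 -0.0069 0.0024
1.653 -0.0068 0.0027
1.701 -0.0066 0.0031
1.75 -0.0065 0.0034
```

View pics/w2.png

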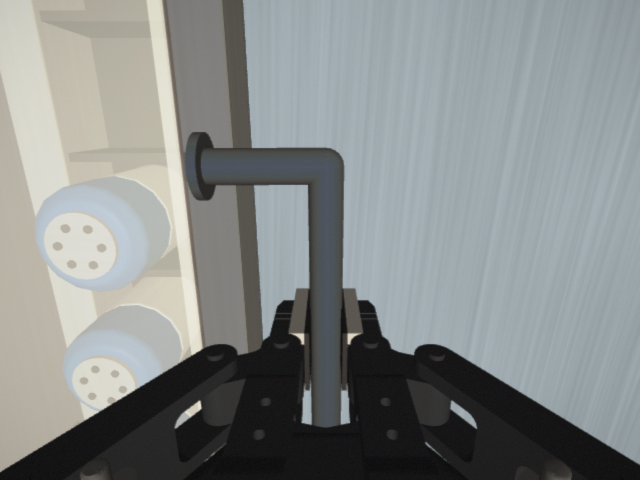

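The bar (column 326) is centred between the pads, so the grip is good. Opening along the arc now.

>>> servo_tool --targets '[0,-0.0025,-0.0068,0,0,0,0,0,-0.0028,-0.0067,0,0,0,0,0,-0.0032,-0.0066,0,0,0,0,0,-0.0035,-0.0064,0,0,0,0,0,-0.0038,-0.0062,0,0,0,0,0,-0.0041,-0.006,0,0,0,0]'

```text
clock: 4.4
position: [0.4704, 0.1491, 0.1124]
orientation: [0.001, 0.724, -0.69, -0.001]
ft_force: [-5.9, 4.7, -1.2]
width: 0.0106
grasp_force: 29.1
```

>>> servo_tool --targets '[0,-0.0044,-0.0058,0,0,0,0,0,-0.0046,-0.0056,0,0,0,0,0,-0.0049,-0.0054,0,0,0,0,0,-0.0052,-0.0051,0,0,0,0,0,-0.0054,-0.0049,0,0,0,0,0,-0.0056,-0.0046,0,0,0,0,0,-0.0059,-0.0043,0,0,0,0,0,-0.0061,-0.004,0,0,0,0,0,-0.0062,-0.0037,0,0,0,0,0,-0.0064,-0.0034,0,0,0,0]'

```text
clock: 5.65
position: [0.5253, 0.1516, 0.1616]
orientation: [0.0, 0.724, -0.69, -0.0]
ft_force: [-8.8, 2.7, 9.7]
width: 0.0107
grasp_force: 30.5
```

>>> servo_tool --targets '[0,-0.0066,-0.0031,0,0,0,0,0,-0.0067,-0.0028,0,0,0,0,0,-0.0069,-0.0025,0,0,0,0,0,-0.007,-0.0021,0,0,0,0,0,-0.0071,-0.0018,0,0,0,0,0,-0.0071,-0.0014,0,0,0,0,0,-0.0072,-0.0011,0,0,0,0,0,-0.0072,-0.0007,0,0,0,0,0,-0.0073,-0.0004,0,0,0,0,0,-0.0073,0,0,0,0,0]'

```text
clock: 6.9
position: [0.5971, 0.1553, 0.175]
orientation: [-0.0, 0.724, -0.69, 0.0]
ft_force: [-1.3, 2.4, -0.6]
width: 0.0105
grasp_force: 31.8
```

>>> servo_tool --targets '[0,-0.0073,0.0003,0,0,0,0,0,-0.0073,0.0007,0,0,0,0,0,-0.0072,0.001,0,0,0,0,0,-0.0072,0.0014,0,0,0,0,0,-0.0071,0.0017,0,0,0,0,0,-0.007,0.0021,0,0,0,0,0,-0.0069,0.0024,0,0,0,0,0,-0.0068,0.0027,0,0,0,0]'

```text
clock: 7.9
position: [0.6533, 0.1578, 0.1619]
orientation: [0.0, 0.724, -0.69, -0.0]
ft_force: [-2.3, 4.6, 3.2]
width: 0.0108
grasp_force: 32.9
```

>>> servo_tool --targets '[0,-0.0033,0.0015,0,0,0,0,0,-0.0033,0.0016,0,0,0,0,0,-0.0033,0.0017,0,0,0,0,0,-0.0022,0.0012,0,0,0,0,0,0,0,0,0,0,0,0,0,0,0,0,0,0]'

```text
clock: 8.65
position: [0.6651, 0.1583, 0.1563]
orientation: [0.0, 0.724, -0.69, 0.0]
ft_force: [-0.7, 3.4, -0.0]
width: 0.011
grasp_force: 32.0
```

>>> servo_tool --targets '[0,-0.001,0.0005,0,0,0,0,0,-0.001,0.0006,0,0,0,0,0,0,0,0,0,0,0]'

```text
clock: 9.02
position: [0.6657, 0.1583, 0.1559]
orientation: [0.001, 0.724, -0.69, -0.001]
ft_force: [-5.1, 4.3, 4.5]
width: 0.0112
grasp_force: 32.4
```

>>> servo_tool --targets '[0,0,0,0,0,0,0.4,0,0,0,0,0,0,0.4,0,0,-0.01,0,0,0,0.4,0,0,-0.03,0,0,0,0.4,0,0,-0.04,0,0,0,0.5,0,0,-0.04,0,0,0,0.8,0,0,0,0,0,0,1]'

```text
clock: 9.9
position: [0.6691, 0.1586, 0.281]
orientation: [-0.004, 0.724, -0.69, 0.003]
ft_force: [-0.1, 0.5, -0.5]
width: 0.0771
grasp_force: 0.0
```

```bash
python3 - <<'E'
from h import *
np.set_printoptions(precision=4,suppress=True)
print(T(),arm.get_obs()["joint_pos"])
im,d=arm.read_camera("top");cv2.imwrite("pics/top1.png",im);np.save("top1.npy",d)
cv2.imwrite("pics/top1c.png",cv2.resize(im[140:330,150:520],None,fx=2.1,fy=2.1,interpolation=2))
for n,z in [("caddy",0),("cover_handle",.175),("cover_hinge",.044),("cell0",.006),("cell5",.006),("racked0_mid",.046),("spare0_mid",.04)]:
    for r in arm.mark_of("top",n)[:6]:
        print(n,round(r["p"],2),np.round(r["location"],1),pix2w("top",*r["location"],z=z))
E
```

```text
(array([0.6691, 0.1586, 0.281 ]), array([[ 0.0481, -0.9988,  0.0097],
       [-0.9988, -0.0481,  0.0028],
       [-0.0023, -0.0098, -0.9999]])) [ 0.4681  0.4644  0.256   0.0019 -1.3525 -0.4203]
caddy 0.8 [234.7 256.5] [0.5453 0.1564 0.    ]
caddy 0.69 [169.7 245.5] [0.7066 0.1825 0.    ]
cover_handle 0.64 [169.7 244.8] [0.6621 0.1564 0.175 ]
cover_hinge 0.86 [211.6 255. ] [0.5947 0.1536 0.044 ]
cover_hinge 0.46 [177.2 450.6] [ 0.6683 -0.3093  0.044 ]
cell0 0.89 [240.3 196.5] [0.5337 0.3003 0.006 ]
cell0 0.8 [234.9 295.9] [0.5423 0.0605 0.006 ]
cell0 0.8 [236.2 246.2] [0.5414 0.1805 0.006 ]
cell0 0.66 [237.4 222.6] [0.5395 0.2374 0.006 ]
cell0 0.65 [240.8 273.6] [0.529  0.1144 0.006 ]
cell0 0.65 [236.4 218.1] [0.5422 0.2482 0.006 ]
cell5 0.89 [240.3 196.5] [0.5337 0.3003 0.006 ]
cell5 0.8 [234.9 295.9] [0.5423 0.0605 0.006 ]
cell5 0.8 [236.2 246.2] [0.5414 0.1805 0.006 ]
cell5 0.66 [237.4 222.6] [0.5395 0.2374 0.006 ]
cell5 0.65 [240.8 273.6] [0.529  0.1144 0.006 ]
cell5 0.65 [236.4 218.1] [0.5422 0.2482 0.006 ]
spare0_mid 0.84 [268.9 404. ] [ 0.4539 -0.1921  0.04  ]
spare0_mid 0.65 [170.6 246. ] [0.6942 0.175  0.04  ]
```

View pics/top1c.png

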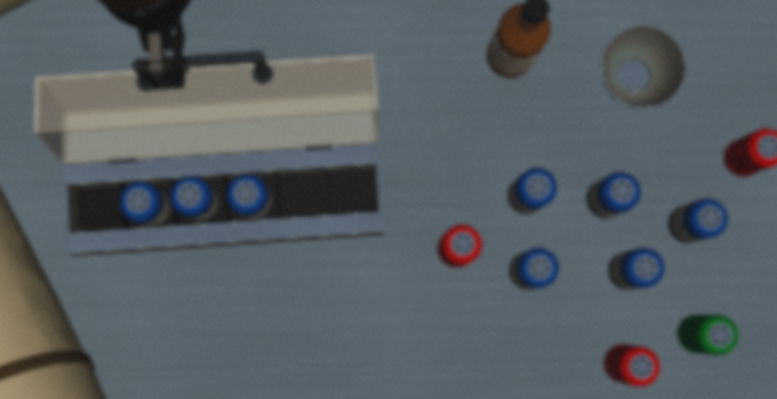

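```bash
python3 - <<'E'
from h import *
plan([.541,-.180,.19],down(np.radians(182.8)))
E
```

```text
7 rows
0.0474,0.0203,0.0121,0.01,-0.01,-0.01,1,
0.0474,0.0203,0.0121,0.01,-0.01,-0.01,1,
0.0474,0.0203,0.0121,0.01,-0.01,-0.01,1,
0.0474,0.0203,0.0121,0.01,-0.01,-0.01,1,
0.0474,0.0203,0.0121,0.01,-0.01,-0.01,1,
0.0474,0.0203,0.0121,0.01,-0.01,-0.01,1,
0.0474,0.0203,0.012,0.01,-0.01,-0.01,1
```

>>> servo_tool --targets '[0.0474,0.0203,0.012,0,0,0,1,0.0474,0.0203,0.012,0,0,0,1,0.0474,0.0203,0.012,0,0,0,1,0.0474,0.0203,0.012,0,0,0,1,0.0474,0.0203,0.012,0,0,0,0.75,0.0474,0.0203,0.012,0,0,0,0.75,0.0474,0.0203,0.012,0,0,0,0.75,0,0,0,0,0,0,0.75,0,0,0,0,0,0,0.75]'

```text
clock: 11.42
position: [0.5413, -0.1799, 0.1913]
orientation: [0.0, 0.724, -0.69, 0.0]
ft_force: [-0.2, -0.4, 1.2]
width: 0.0639
grasp_force: 0.0
```

```bash
cat >> h.py <<'E'
def caps(cam,z=.074,show=None):
    im,d=arm.read_camera(cam)
    if show: cv2.imwrite(show,im)
    h=cv2.cvtColor(im,cv2.COLOR_BGR2HSV)
    m=((h[...,0]>100)&(h[...,0]<130)&(h[...,1]>140)&(h[...,2]>60)).astype(np.uint8)
    cs,_=cv2.findContours(cv2.morphologyEx(m,cv2.MORPH_CLOSE,np.ones((5,5))),cv2.RETR_EXTERNAL,cv2.CHAIN_APPROX_NONE)
    out=[]
    for c in cs:
        if cv2.contourArea(c)<80: continue
        (x,y),r=cv2.minEnclosingCircle(c)
        out.append((np.round(pix2w(cam,y,x,z=z)[:2],4),round(r,1),(round(x),round(y))))
    return out
E
python3 - <<'E'
from h import *
np.set_printoptions(precision=4,suppress=True)
print(T())
for c in caps("wrist",show="pics/w3.png"):print(c)
print("top")
for c in caps("top"):print(c)
for r in arm.mark_of("wrist","spare0_mid")[:6]:
        print(round(r["p"],2),np.round(r["location"],1),pix2w("wrist",*r["location"],z=.04))
E
```

```text
(array([ 0.5413, -0.1799,  0.1913]), array([[ 0.0477, -0.9989,  0.0001],
       [-0.9989, -0.0477, -0.0001],
       [ 0.0001, -0.0001, -1.    ]]))
(array([ 0.4619, -0.1948]), 31.7, (440, 215))
(array([ 0.546 , -0.1956]), 30.8, (321, 208))
(array([ 0.5399, -0.2837]), 36.3, (337, 73))
(array([ 0.4582, -0.3056]), 39.0, (470, 42))
top
(array([ 0.4534, -0.305 ]), 9.3, (456, 268))
(array([ 0.4562, -0.1908]), 9.2, (406, 267))
(array([ 0.5066, -0.3761]), 9.2, (487, 243))
(array([0.5358, 0.2378]), 9.7, (216, 236))
(array([0.5412, 0.1828]), 9.7, (240, 233))
(array([0.5421, 0.1221]), 9.4, (267, 232))
0.77 [208.  430.5] [ 0.4591 -0.1914  0.04  ]
```

View pics/w3.png

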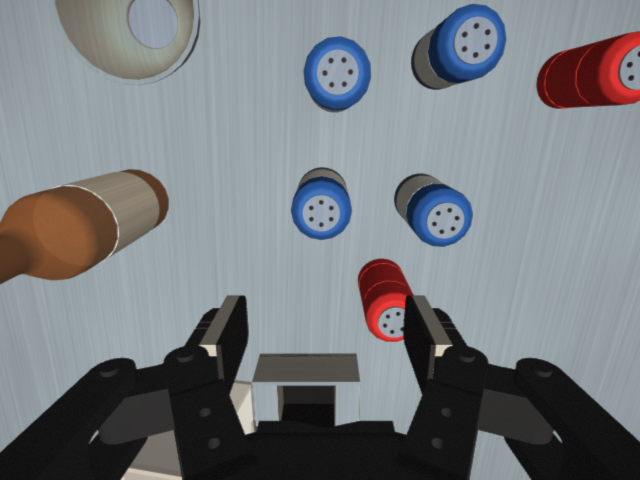

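```bash
cat >> h.py <<'E'
def discs(im,cam,z=.08):
    "white discs on blue caps"
    h=cv2.cvtColor(im,cv2.COLOR_BGR2HSV)
    m=((h[...,0]>100)&(h[...,0]<130)&(h[...,1]>140)&(h[...,2]>60)).astype(np.uint8)
    cs,hi=cv2.findContours(m,cv2.RETR_CCOMP,cv2.CHAIN_APPROX_NONE);out=[]
    for c,k in zip(cs,hi[0]):
        if k[3]>=0 and cv2.contourArea(c)>(200 if cam=="wrist" else 8):
            (x,y),ax,a=cv2.fitEllipse(c);out.append((np.round(pix2w(cam,y,x,z=z)[:2],4),np.round(ax),(round(x),round(y))))
    return out
E
python3 - <<'E'
from h import *
for c in discs(cv2.imread("pics/w3.png"),"wrist"):print(c)
for c in discs(arm.read_camera("top")[0],"top"):print(c)
E
```

```text
(array([ 0.4597, -0.192 ]), array([37., 40.]), (445, 220))
(array([ 0.5464, -0.193 ]), array([39., 39.]), (321, 213))
(array([ 0.5403, -0.2833]), array([44., 47.]), (337, 72))
(array([ 0.4578, -0.3051]), array([44., 51.]), (475, 40))
(array([ 0.4547, -0.3054]), array([13., 13.]), (457, 267))
(array([ 0.457 , -0.1914]), array([13., 13.]), (407, 267))
(array([ 0.5069, -0.3768]), array([12., 13.]), (488, 243))
(array([0.5368, 0.2388]), array([13., 13.]), (215, 235))
(array([0.5429, 0.1227]), array([13., 13.]), (267, 231))
(array([0.5419, 0.1837]), array([13., 13.]), (240, 232))
```

>>> servo_tool --targets '[0.0127,-0.0029,0,0,0,0,0.75,0,0,0.04,0,0,0,0.75,0,0,0.04,0,0,0,0.75,0,0,0.04,0,0,0,0.75,0,0,0.028,0,0,0,0.75,0,0,0,0,0,0,0.75,0,0,0,0,0,0,0.3,0,0,0,0,0,0,0.3,0,0,0,0,0,0,0.3,0,0,0,0,0,0,0.3]' --grip_force 45

```text
clock: 12.88
position: [0.5458, -0.1925, 0.0448]
orientation: [-0.001, 0.724, -0.69, 0.001]
ft_force: [0.1, -0.9, 4.3]
width: 0.0429
grasp_force: 46.1
```

>>> servo_tool --targets '[0,0,-0.03,0,0,0,0.3,0,0,-0.055,0,0,0,0.3,0,0,-0.07,0,0,0,0.3]'

```text
out of range: a shift must lie within [-0.0625, 0.0625]
```

>>> servo_tool --targets '[0,0,-0.03,0,0,0,0.3,0,0,-0.06,0,0,0,0.3,0,0,-0.06,0,0,0,0.3,-0.0545,-0.0032,0,0,0,0,0.3,-0.0545,-0.0032,0,0,0,0,0.3,-0.0545,-0.0032,0,0,0,0,0.3,-0.0545,-0.0032,0,0,0,0,0.3,-0.0545,-0.0032,0,0,0,0,0.3,0,0,0,0,0,0,0.3,0,0,0,0,0,0,0.3]'

```text
clock: 14.12
position: [0.5468, 0.0806, 0.1928]
orientation: [0.001, 0.724, -0.69, -0.0]
ft_force: [-0.4, 0.1, -1.9]
width: 0.0425
grasp_force: 46.4
```

```bash
python3 - <<'E'
from h import *
np.set_printoptions(precision=4,suppress=True)
print(T())
im,d=arm.read_camera("wrist");cv2.imwrite("pics/w4.png",im);np.save("w4.npy",d)
for r in arm.mark_of("wrist","cell0")[:6]:
        print(round(r["p"],2),np.round(r["location"],1),pix2w("wrist",*r["location"],z=.006))
C=np.array([.5436,.1525]);y=np.array([-.0477,.9989]);x=np.array([.9989,.0477])
for k in (0,1):
    c=C+(k-2.5)*.058*y
    print(c,[np.round(w2pix("wrist",[*(c+a*.027*x+b*.027*y),.044])) for a,b in [(-1,-1),(1,-1),(1,1),(-1,1)]])
for s in (-1,1): print(w2pix("wrist",[*(C-.176*y+s*.05*x),.044]))
E
```

```text
(array([0.5468, 0.0806, 0.1928]), array([[ 0.0486, -0.9988, -0.0016],
       [-0.9988, -0.0486, -0.0004],
       [ 0.0003,  0.0016, -1.    ]]))
0.93 [122.5 323. ] [0.553  0.0063 0.006 ]
0.61 [190.4 324. ] [0.5495 0.0636 0.006 ]
[0.5505 0.0077] [array([363.,  86.]), array([288.,  86.]), array([291., 162.]), array([361., 162.])]
[0.5477 0.0656] [array([361., 167.]), array([291., 167.]), array([293., 235.]), array([359., 234.])]
[395.5822  79.7938]
[256.1831  79.9649]
```

View pics/w4.png

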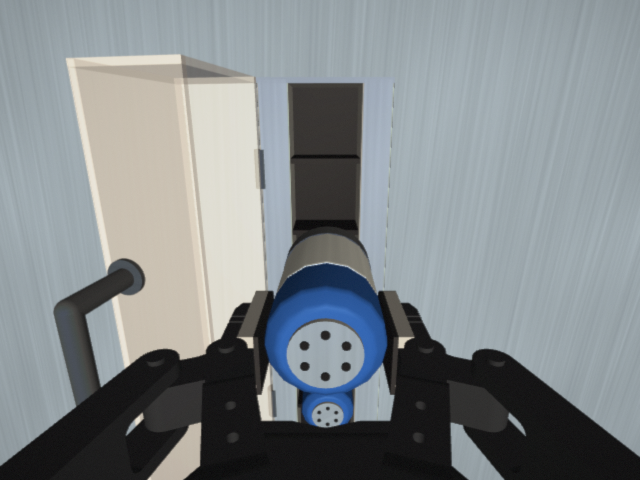

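```bash
python3 - <<'E'
from h import *
np.set_printoptions(precision=4,suppress=True)
im=cv2.imread("pics/w4.png")
g=cv2.cvtColor(im,cv2.COLOR_BGR2GRAY).astype(int)
print(g[70:100,325]);print("p",g[148:168,325]);print("q",g[214:236,325]);print("c",g[120,250:300]);print(g[120,355:400])
for r,z in [(77,.044),(156,.04),(225,.04)]: print(pix2w("wrist",r,325,z=z))
for c in [256,289,362,394]: print(pix2w("wrist",120,c,z=.044))
E
```

```text
[163 161 161 163 163 162 163 162 162 163 163 161 150  88  63  61  61  59
  57  55  56  56  56  56  57  57  56  57  54  53]
p [52 52 54 54 53 50 39 15 14 20 33 51 53 55 53 55 52 54 53 52]
q [ 49  49  50  48  45  36  17  15  13  15  13  14  26  38  38  40  40  40
  44  74 101 103]
c [221 221 221 222 220 212 168 143 135 163 177 175 171 169 170 171 173 174
 175 172 172 171 171 174 175 177 178 175 172 173 174 175 175 176 177 177
 177 175 163  95  83  84  81  66  55  54  55  53  53  54]
[ 55  54  60  65  67  68  93 153 170 177 174 170 169 172 172 174 174 173
 173 171 171 171 173 175 177 178 175 173 173 173 175 175 176 178 177 177
 170 157 168 167 167 171 171 171 169]
[ 0.5527 -0.0252  0.044 ]
[0.5501 0.0306 0.04  ]
[0.5476 0.0858 0.04  ]
[0.6023 0.0066 0.044 ]
[0.5779 0.0054 0.044 ]
[0.524  0.0029 0.044 ]
[0.5004 0.0018 0.044 ]
```

```bash
python3 - <<'E'
from h import *
print(T()[0],discs(cv2.imread("pics/w4.png"),"wrist",z=.228))
plan([.5505,.0065,.193],down(np.radians(182.8)),n=2,op=.3)
E
```

```text
[0.54714428 0.07963326 0.19301564] [(array([0.5477, 0.0769]), array([72., 80.]), (325, 353))]
2 rows
0.0366,0,0,0.03,-0.01,-0.06,0.3,
0.0366,0.0001,0,0.03,-0.01,-0.06,0.3
```

>>> servo_tool --targets '[0.036,0,0,0,0,0,0.3,0.036,0,0,0,0,0,0.3,0,0,0.03,0,0,0,0.3,0,0,0.03,0,0,0,0.3,0,0,0.03,0,0,0,0.3,0,0,0.012,0,0,0,0.3,0,0,0.012,0,0,0,0.3]'

```text
clock: 15.1
position: [0.5516, 0.0081, 0.0794]
orientation: [-0.0, 0.724, -0.69, 0.0]
ft_force: [0.9, 0.4, -1.9]
width: 0.0427
grasp_force: 46.5
```

>>> servo_tool --targets '[0,0,0.01,0,0,0,0.3,0,0,0.008,0,0,0,0.3,0,0,0.005,0,0,0,0.3,0,0,0,0,0,0,0.3]'

```text
clock: 15.6
position: [0.5509, 0.0088, 0.0561]
orientation: [0.0, 0.724, -0.69, -0.0]
ft_force: [-0.2, -0.3, -0.9]
width: 0.0431
grasp_force: 46.5
```

>>> servo_tool --targets '[0,0,0.003,0,0,0,0.3,0,0,0.002,0,0,0,0.3,0,0,0.001,0,0,0,0.3,0,0,0,0,0,0,0.3]'

```text
clock: 16.1
position: [0.551, 0.0088, 0.0509]
orientation: [-0.0, 0.724, -0.69, 0.0]
ft_force: [-2.4, 0.3, 3.9]
width: 0.0431
grasp_force: 46.9
```

>>> servo_tool --targets '[0,0,0,0,0,0,0.62,0,0,0,0,0,0,0.62,0,0,-0.01,0,0,0,0.62,0,0,-0.04,0,0,0,0.62,0,0,-0.05,0,0,0,0.62,0,0,-0.04,0,0,0,0.7,0.0461,0.0254,0,0,0,0,0.75,0.0461,0.0254,0,0,0,0,0.75,0.0461,0.0254,0,0,0,0,0.75,0.0461,0.0254,0,0,0,0,0.75,0,0,0,0,0,0,0.75,0,0,0,0,0,0,0.75]'

```text
clock: 17.6
position: [0.4586, -0.1805, 0.1909]
orientation: [-0.0, 0.724, -0.69, 0.0]
ft_force: [-0.2, 0.2, 0.0]
width: 0.0638
grasp_force: 0.0
```

```bash
python3 - <<'E'
from h import *
np.set_printoptions(precision=4,suppress=True)
print(T())
im,d=arm.read_camera("wrist");cv2.imwrite("pics/w5.png",im)
for c in discs(im,"wrist"):print(c)
im,d=arm.read_camera("top");cv2.imwrite("pics/top2.png",im)
for c in discs(im,"top"):print(c)
E
```

```text
(array([ 0.4586, -0.1805,  0.1909]), array([[ 0.0475, -0.9989,  0.0012],
       [-0.9989, -0.0475, -0.0001],
       [ 0.0002, -0.0012, -1.    ]]))
(array([ 0.4587, -0.1925]), array([38., 39.]), (327, 215))
(array([ 0.539 , -0.2837]), array([43., 49.]), (205, 66))
(array([ 0.4566, -0.3055]), array([45., 50.]), (340, 34))
(array([0.5369, 0.2388]), array([13., 13.]), (215, 235))
(array([0.5419, 0.1838]), array([13., 13.]), (240, 232))
(array([0.543 , 0.1227]), array([13., 13.]), (267, 231))
```

>>> servo_tool --targets '[0.0115,0.0005,0,0,0,0,0.75,0,0,0.04,0,0,0,0.75,0,0,0.04,0,0,0,0.75,0,0,0.04,0,0,0,0.75,0,0,0.028,0,0,0,0.75,0,0,0,0,0,0,0.75,0,0,0,0,0,0,0.3,0,0,0,0,0,0,0.3,0,0,0,0,0,0,0.3,0,0,0,0,0,0,0.3]'

```text
clock: 18.95
position: [0.4594, -0.192, 0.0435]
orientation: [-0.001, 0.724, -0.69, 0.001]
ft_force: [-0.5, 1.0, 5.8]
width: 0.0431
grasp_force: 45.9
```

>>> servo_tool --targets '[0,0,-0.03,0,0,0,0.3,0,0,-0.06,0,0,0,0.3,0,0,-0.06,0,0,0,0.3,-0.0506,-0.0201,0,0,0,0,0.3,-0.0506,-0.0201,0,0,0,0,0.3,-0.0506,-0.0201,0,0,0,0,0.3,-0.0506,-0.0201,0,0,0,0,0.3,-0.0506,-0.0201,0,0,0,0,0.3,0,0,0,0,0,0,0.3,0,0,0,0,0,0,0.3]'

```text
clock: 20.2
position: [0.546, 0.0657, 0.1917]
orientation: [0.001, 0.724, -0.69, -0.0]
ft_force: [1.2, -0.2, -0.6]
width: 0.0429
grasp_force: 46.3
```

```bash
python3 - <<'E'
from h import *
np.set_printoptions(precision=4,suppress=True)
im,d=arm.read_camera("wrist");cv2.imwrite("pics/w6.png",im)
for z in (.228,.086): print([c for c in discs(im,"wrist",z=z)])
print(T())
plan([.5477,.0655,.19],down(np.radians(182.8)),n=1,op=.3)
E
```

```text
[(array([0.5466, 0.0632]), array([72., 81.]), (325, 357)), (array([ 0.5502, -0.0034]), array([42., 43.]), (323, 148))]
[(array([0.5422, 0.1635]), array([72., 81.]), (325, 357)), (array([0.5506, 0.0067]), array([42., 43.]), (323, 148))]
(array([0.5459, 0.0651, 0.1919]), array([[ 0.0476, -0.9989, -0.0013],
       [-0.9989, -0.0476, -0.0003],
       [ 0.0003,  0.0013, -1.    ]]))
1 rows
-0.0003,-0.0018,0.0019,0.07,-0.01,-0.07,0.3
```

View pics/w6.png

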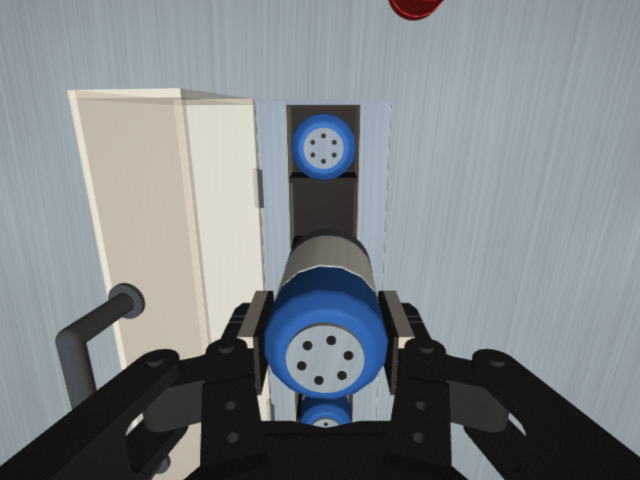

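>>> servo_tool --targets '[0,-0.0015,0.02,0,0,0,0.3,0,0,0.035,0,0,0,0.3,0,0,0.035,0,0,0,0.3,0,0,0.012,0,0,0,0.3,0,0,0.012,0,0,0,0.3,0,0,0.01,0,0,0,0.3,0,0,0.008,0,0,0,0.3,0,0,0.005,0,0,0,0.3,0,0,0,0,0,0,0.3]'

```text
clock: 21.38
position: [0.5481, 0.0658, 0.0551]
orientation: [0.0, 0.724, -0.69, -0.0]
ft_force: [-0.1, 0.2, -1.9]
width: 0.0429
grasp_force: 46.3
```

>>> servo_tool --targets '[0,0,0.002,0,0,0,0.3,0,0,0.002,0,0,0,0.3,0,0,0.001,0,0,0,0.3,0,0,0,0,0,0,0.3]'

```text
clock: 21.88
position: [0.5482, 0.0657, 0.0503]
orientation: [0.0, 0.724, -0.69, 0.0]
ft_force: [1.0, 0.4, -1.3]
width: 0.0427
grasp_force: 46.3
```

>>> servo_tool --targets '[0,0,0.001,0,0,0,0.3,0,0,0.0005,0,0,0,0.3,0,0,0,0,0,0,0.3]'

```text
clock: 22.25
position: [0.5483, 0.0658, 0.0495]
orientation: [-0.0, 0.724, -0.69, 0.0]
ft_force: [-1.9, -0.8, 5.2]
width: 0.0432
grasp_force: 46.8
```

>>> servo_tool --targets '[0,0,0,0,0,0,0.62,0,0,0,0,0,0,0.62,0,0,-0.01,0,0,0,0.62,0,0,-0.04,0,0,0,0.62,0,0,-0.05,0,0,0,0.62,0,0,-0.04,0,0,0,0.7,0.0558,0.0043,0,0,0,0,0.75,0.0558,0.0043,0,0,0,0,0.75,0.0558,0.0043,0,0,0,0,0.75,0.0558,0.0043,0,0,0,0,0.75,0.0558,0.0043,0,0,0,0,0.75,0.0558,0.0043,0,0,0,0,0.75]'

```text
clock: 23.75
position: [0.5384, -0.2717, 0.1896]
orientation: [-0.0, 0.724, -0.69, 0.001]
ft_force: [-0.5, 0.6, 0.1]
width: 0.064
grasp_force: 0.0
```

>>> servo_tool --targets '[0,0,0,0,0,0,0.75,0,0,0,0,0,0,0.75]'

```text
clock: 24.0
position: [0.5383, -0.27, 0.189]
orientation: [-0.0, 0.724, -0.69, -0.0]
ft_force: [-0.2, 0.7, -0.5]
width: 0.0644
grasp_force: 0.0
```

```bash
python3 - <<'E'
from h import *
np.set_printoptions(precision=4,suppress=True)
print(T())
im,d=arm.read_camera("wrist");cv2.imwrite("pics/w7.png",im)
for c in discs(im,"wrist"):print(c)
im,d=arm.read_camera("top");cv2.imwrite("pics/top3.png",im)
for c in discs(im,"top"):print(c)
E
```

```text
(array([ 0.5383, -0.27  ,  0.189 ]), array([[ 0.0474, -0.9989,  0.    ],
       [-0.9989, -0.0474,  0.0002],
       [-0.0002, -0.0001, -1.    ]]))
(array([ 0.5396, -0.2844]), array([39., 40.]), (326, 212))
(array([ 0.4572, -0.3061]), array([39., 42.]), (450, 187))
(array([ 0.5091, -0.377 ]), array([44., 48.]), (383, 68))
(array([ 0.4547, -0.3054]), array([13., 13.]), (457, 267))
(array([ 0.507 , -0.3769]), array([12., 13.]), (488, 243))
(array([0.5369, 0.2387]), array([13., 13.]), (215, 235))
(array([0.5429, 0.1227]), array([13., 13.]), (267, 231))
(array([0.5419, 0.1838]), array([13., 13.]), (240, 232))
(array([ 0.5377, -0.2836]), array([13., 14.]), (446, 230))
(array([0.5462, 0.0665]), array([13., 13.]), (291, 230))
(array([0.5498, 0.0087]), array([12., 13.]), (317, 227))
```

>>> servo_tool --targets '[0.0133,0,0,0,0,0,0.75,0,0,0.04,0,0,0,0.75,0,0,0.04,0,0,0,0.75,0,0,0.04,0,0,0,0.75,0,0,0.026,0,0,0,0.75,0,0,0,0,0,0,0.75,0,0,0,0,0,0,0.3,0,0,0,0,0,0,0.3,0,0,0,0,0,0,0.3,0,0,0,0,0,0,0.3]'

```text
clock: 25.35
position: [0.54, -0.2835, 0.0444]
orientation: [-0.001, 0.724, -0.69, 0.001]
ft_force: [-0.8, 0.1, 5.6]
width: 0.043
grasp_force: 46.2
```

>>> servo_tool --targets '[0,0,-0.03,0,0,0,0.3,0,0,-0.06,0,0,0,0.3,0,0,-0.06,0,0,0,0.3,-0.0528,-0.0022,0,0,0,0,0.3,-0.0528,-0.0022,0,0,0,0,0.3,-0.0528,-0.0022,0,0,0,0,0.3,-0.0528,-0.0022,0,0,0,0,0.3,-0.0528,-0.0022,0,0,0,0,0.3]'

```text
clock: 26.35
position: [0.5366, -0.0172, 0.1922]
orientation: [0.0, 0.724, -0.69, -0.001]
ft_force: [0.7, -0.3, -2.4]
width: 0.0431
grasp_force: 46.6
```

>>> servo_tool --targets '[-0.0528,-0.0022,0,0,0,0,0.3,-0.0528,-0.0022,0,0,0,0,0.3,-0.0528,-0.0022,0,0,0,0,0.3,-0.0528,-0.0022,0,0,0,0,0.3,-0.0528,-0.0022,0,0,0,0,0.3,-0.0528,-0.0024,0,0,0,0,0.3,0,0,0,0,0,0,0.3,0,0,0,0,0,0,0.3]'

```text
clock: 27.35
position: [0.5348, 0.2978, 0.1918]
orientation: [0.001, 0.724, -0.69, -0.0]
ft_force: [-0.0, -0.5, -2.4]
width: 0.0429
grasp_force: 46.5
```

```bash
python3 - <<'E'
from h import *
np.set_printoptions(precision=4,suppress=True)
im,d=arm.read_camera("wrist");cv2.imwrite("pics/w8.png",im)
print([c for c in discs(im,"wrist",z=.086)],T())
im,d=arm.read_camera("top")
print([c for c in discs(im,"top",z=.086)])
plan([.5367,.2975,.19],down(np.radians(182.8)),n=1,op=.3)
E
```

```text
[(array([0.5313, 0.3924]), array([72., 80.]), (325, 354)), (array([0.5384, 0.2358]), array([42., 44.]), (325, 143)), (array([0.5433, 0.1813]), array([45., 50.]), (321, 49))] (array([0.535 , 0.2972, 0.1921]), array([[ 0.0474, -0.9989, -0.0015],
       [-0.9989, -0.0474, -0.001 ],
       [ 0.0009,  0.0016, -1.    ]]))
[(array([ 0.4543, -0.3037]), array([13., 13.]), (457, 267)), (array([0.5361, 0.2375]), array([13., 13.]), (215, 235)), (array([ 0.531 , -0.3374]), array([13., 13.]), (471, 233)), (array([0.5411, 0.1828]), array([13., 13.]), (240, 232)), (array([0.5423, 0.122 ]), array([13., 13.]), (267, 231)), (array([0.5454, 0.0661]), array([13., 13.]), (291, 230)), (array([0.549 , 0.0086]), array([12., 13.]), (317, 227))]
1 rows
-0.0005,-0.0014,0.0025,0.06,-0.03,-0.11,0.3
```

View pics/w8.png

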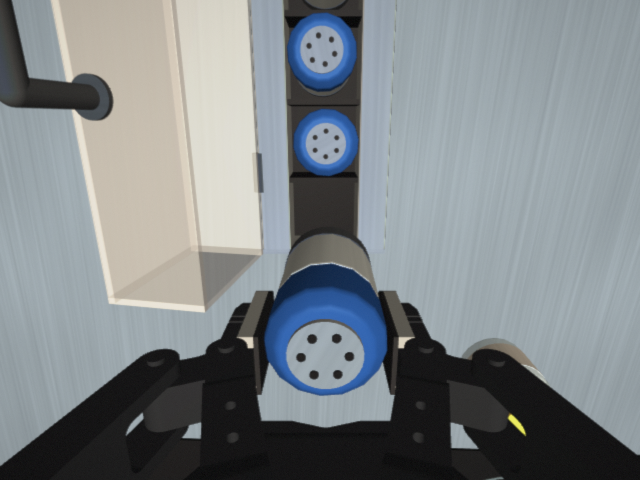

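>>> servo_tool --targets '[0,-0.0014,0.02,0,0,0,0.3,0,0,0.035,0,0,0,0.3,0,0,0.035,0,0,0,0.3,0,0,0.012,0,0,0,0.3,0,0,0.012,0,0,0,0.3,0,0,0.01,0,0,0,0.3,0,0,0.008,0,0,0,0.3,0,0,0.004,0,0,0,0.3,0,0,0,0,0,0,0.3]'

```text
clock: 28.58
position: [0.5369, 0.2982, 0.0568]
orientation: [0.0, 0.724, -0.69, 0.0]
ft_force: [0.1, -0.5, -1.6]
width: 0.043
grasp_force: 46.6
```

>>> servo_tool --targets '[0,0,0.002,0,0,0,0.3,0,0,0.002,0,0,0,0.3,0,0,0.001,0,0,0,0.3,0,0,0,0,0,0,0.3]'

```text
clock: 29.08
position: [0.5369, 0.2981, 0.0517]
orientation: [0.0, 0.724, -0.69, 0.0]
ft_force: [-0.1, -0.8, -1.0]
width: 0.043
grasp_force: 46.6
```

>>> servo_tool --targets '[0,0,0.001,0,0,0,0.3,0,0,0.001,0,0,0,0.3,0,0,0,0,0,0,0.3]'

```text
clock: 29.45
position: [0.537, 0.2983, 0.0505]
orientation: [-0.0, 0.724, -0.69, 0.0]
ft_force: [-1.2, -0.6, 3.9]
width: 0.0427
grasp_force: 47.1
```

>>> servo_tool --targets '[0,0,0,0,0,0,0.62,0,0,0,0,0,0,0.62,0,0,-0.01,0,0,0,0.62,0,0,-0.04,0,0,0,0.62,0,0,-0.06,0,0,0,0.62,0,0,-0.06,0,0,0,0.6,0,0,-0.06,0,0,0,0.5,0.0365,-0.0306,0,0,0,0,0.4,0.0365,-0.0306,0,0,0,0,0.4,0.0365,-0.0306,0,0,0,0,0.4,0.0365,-0.0306,0,0,0,0,0.4,0,0,0,0,0,0,0.4]'

```text
clock: 30.95
position: [0.6677, 0.1554, 0.2794]
orientation: [0.0, 0.722, -0.692, 0.0]
ft_force: [0.4, -0.1, 0.4]
width: 0.0341
grasp_force: 0.0
```

```bash
python3 - <<'E'
from h import *
np.set_printoptions(precision=4,suppress=True)
im,d=arm.read_camera("wrist");cv2.imwrite("pics/w9.png",im)
print(T())
print([np.round(pix2w("wrist",*r["location"],z=.175),4) for r in arm.mark_of("wrist","cover_handle")[:2]])
im,d=arm.read_camera("scene");cv2.imwrite("pics/scene2.png",cv2.resize(im[130:360,120:460],None,fx=2.2,fy=2.2))
im,d=arm.read_camera("top")
print([c for c in discs(im,"top",z=.086)])
# closing increments
th=np.linspace(1.74,0,49)
x=-.142*np.cos(th)+.048*np.sin(th);z=.142*np.sin(th)+.048*np.cos(th)
for i in range(0,48): print(round(th[i+1],3),"%.4f,%.4f"%(-(x[i+1]-x[i]),-(z[i+1]-z[i])))
E
```

```text
(array([0.6668, 0.1568, 0.2797]), array([[ 0.0454, -0.999 , -0.0003],
       [-0.999 , -0.0454, -0.0001],
       [ 0.0001,  0.0003, -1.    ]]))
[array([0.6639, 0.1583, 0.175 ])]
[(array([ 0.4543, -0.3037]), array([13., 13.]), (457, 267)), (array([0.5342, 0.2978]), array([13., 13.]), (188, 236)), (array([0.5359, 0.2373]), array([13., 13.]), (215, 235)), (array([ 0.5311, -0.3375]), array([13., 13.]), (471, 232)), (array([0.5413, 0.1826]), array([13., 13.]), (240, 232)), (array([0.5421, 0.1221]), array([13., 13.]), (267, 231)), (array([0.5455, 0.0661]), array([13., 13.]), (291, 230)), (array([0.5489, 0.0087]), array([13., 13.]), (317, 228))]
1.704 0.0048,-0.0025
1.668 0.0049,-0.0023
1.631 0.0050,-0.0021
1.595 0.0051,-0.0020
1.559 0.0051,-0.0018
1.522 0.0052,-0.0016
1.486 0.0053,-0.0014
1.45 0.0053,-0.0012
1.414 0.0053,-0.0010
1.378 0.0054,-0.0008
1.341 0.0054,-0.0006
1.305 0.0054,-0.0004
1.269 0.0054,-0.0002
1.232 0.0054,-0.0000
1.196 0.0054,0.0002
1.16 0.0054,0.0004
1.124 0.0054,0.0006
1.088 0.0054,0.0008
1.051 0.0053,0.0009
1.015 0.0053,0.0011
0.979 0.0053,0.0013
0.942 0.0052,0.0015
0.906 0.0052,0.0017
0.87 0.0051,0.0019
0.834 0.0050,0.0021
0.798 0.0049,0.0023
0.761 0.0049,0.0024
0.725 0.0048,0.0026
0.689 0.0047,0.0028
0.653 0.0046,0.0030
0.616 0.0045,0.0031
0.58 0.0043,0.0033
0.544 0.0042,0.0034
0.508 0.0041,0.0036
0.471 0.0040,0.0037
0.435 0.0038,0.0039
0.399 0.0037,0.0040
0.363 0.0035,0.0041
0.326 0.0034,0.0043
0.29 0.0032,0.0044
0.254 0.0031,0.0045
0.218 0.0029,0.0046
0.181 0.0027,0.0047
0.145 0.0026,0.0048
0.109 0.0024,0.0049
0.073 0.0022,0.0050
0.036 0.0020,0.0050
0.0 0.0018,0.0051
```

View pics/scene2.png

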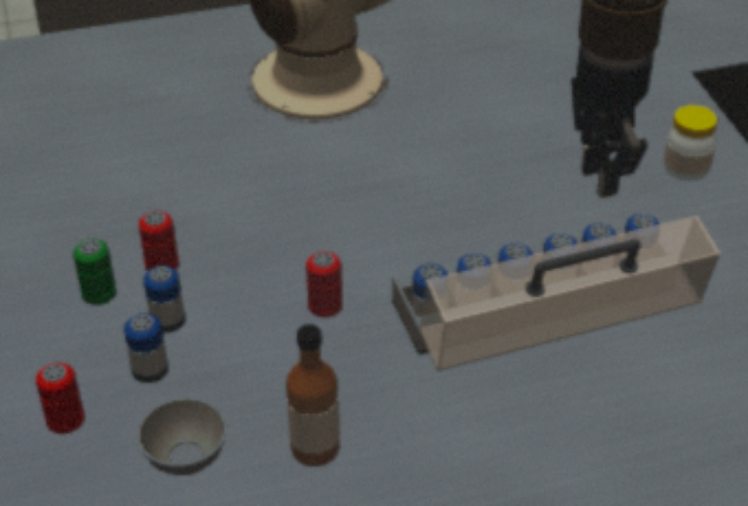

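View pics/w9.png

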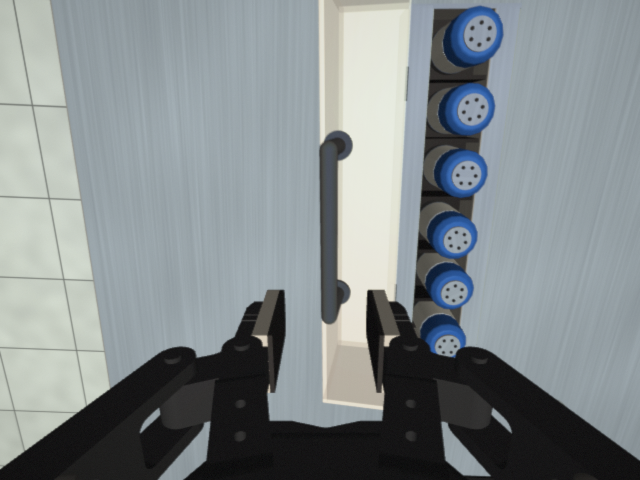

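>>> servo_tool --targets '[0,0.001,0.03,0,0,0,0.4,0,0,0.03,0,0,0,0.4,0,0,0.03,0,0,0,0.4,0,0,0.02,0,0,0,0.4,0,0,0.014,0,0,0,0.4,0,0,0,0,0,0,0.4,0,0,0,0,0,0,0,0,0,0,0,0,0,0,0,0,0,0,0,0,0,0,0,0,0,0,0,0]' --grip_force 30

```text
clock: 32.4
position: [0.6658, 0.1586, 0.1573]
orientation: [-0.001, 0.724, -0.69, 0.001]
ft_force: [-1.2, 2.5, 5.9]
width: 0.0109
grasp_force: 29.5
```

Bar gripped again; lowering slowly along the same arc.

>>> servo_tool --targets '[0,0.0048,-0.0025,0,0,0,0,0,0.0049,-0.0023,0,0,0,0,0,0.005,-0.0021,0,0,0,0,0,0.0051,-0.002,0,0,0,0,0,0.0051,-0.0018,0,0,0,0,0,0.0052,-0.0016,0,0,0,0,0,0.0053,-0.0014,0,0,0,0,0,0.0053,-0.0012,0,0,0,0,0,0.0053,-0.001,0,0,0,0,0,0.0054,-0.0008,0,0,0,0,0,0.0054,-0.0006,0,0,0,0,0,0.0054,-0.0004,0,0,0,0]'

```text
clock: 33.9
position: [0.6046, 0.1556, 0.1757]
orientation: [-0.002, 0.724, -0.69, 0.001]
ft_force: [3.0, 1.6, 6.5]
width: 0.0107
grasp_force: 31.1
```

>>> servo_tool --targets '[0,0.0054,-0.0002,0,0,0,0,0,0.0054,0,0,0,0,0,0,0.0054,0.0002,0,0,0,0,0,0.0054,0.0004,0,0,0,0,0,0.0054,0.0006,0,0,0,0,0,0.0054,0.0008,0,0,0,0,0,0.0053,0.0009,0,0,0,0,0,0.0053,0.0011,0,0,0,0,0,0.0053,0.0013,0,0,0,0,0,0.0052,0.0015,0,0,0,0,0,0.0052,0.0017,0,0,0,0,0,0.0051,0.0019,0,0,0,0]'

```text
clock: 35.4
position: [0.5389, 0.1523, 0.1633]
orientation: [-0.0, 0.724, -0.69, -0.0]
ft_force: [-0.5, 3.0, 4.9]
width: 0.0107
grasp_force: 32.7
```

>>> servo_tool --targets '[0,0.005,0.0021,0,0,0,0,0,0.0049,0.0023,0,0,0,0,0,0.0049,0.0024,0,0,0,0,0,0.0048,0.0026,0,0,0,0,0,0.0047,0.0028,0,0,0,0,0,0.0046,0.003,0,0,0,0,0,0.0045,0.0031,0,0,0,0,0,0.0043,0.0033,0,0,0,0,0,0.0042,0.0034,0,0,0,0,0,0.0041,0.0036,0,0,0,0,0,0.004,0.0037,0,0,0,0,0,0.0038,0.0039,0,0,0,0]'

```text
clock: 36.9
position: [0.4852, 0.1494, 0.1268]
orientation: [0.0, 0.724, -0.69, -0.0]
ft_force: [-0.3, 4.0, 0.5]
width: 0.0105
grasp_force: 32.7
```

>>> servo_tool --targets '[0,0.0037,0.004,0,0,0,0,0,0.0035,0.0041,0,0,0,0,0,0.0034,0.0043,0,0,0,0,0,0.0032,0.0044,0,0,0,0,0,0.0031,0.0045,0,0,0,0,0,0.0029,0.0046,0,0,0,0,0,0.0027,0.0047,0,0,0,0,0,0.0026,0.0048,0,0,0,0,0,0.0012,0.0025,0,0,0,0,0,0.0012,0.0024,0,0,0,0]'

```text
clock: 38.15
position: [0.4578, 0.1479, 0.0866]
orientation: [0.0, 0.724, -0.69, -0.0]
ft_force: [1.3, -0.5, 0.4]
width: 0.0108
grasp_force: 32.8
```

>>> servo_tool --targets '[0,0.0011,0.0025,0,0,0,0,0,0.0011,0.0025,0,0,0,0,0,0.001,0.0025,0,0,0,0,0,0.001,0.0025,0,0,0,0,0,0.0005,0.0013,0,0,0,0,0,0,0,0,0,0,0]'

```text
clock: 38.9
position: [0.4532, 0.1477, 0.0752]
orientation: [0.0, 0.724, -0.69, -0.0]
ft_force: [1.1, -1.3, -0.3]
width: 0.0106
grasp_force: 33.0
```

>>> servo_tool --targets '[0,0.0003,0.001,0,0,0,0,0,0.0003,0.001,0,0,0,0,0,0,0,0,0,0,0]'

```text
clock: 39.28
position: [0.4526, 0.1477, 0.0734]
orientation: [0.0, 0.724, -0.69, -0.0]
ft_force: [-0.3, -2.1, -0.6]
width: 0.0105
grasp_force: 33.1
```

>>> servo_tool --targets '[0,0.0003,0.001,0,0,0,0,0,0,0,0,0,0,0]'

```text
clock: 39.52
position: [0.4522, 0.1477, 0.0724]
orientation: [0.0, 0.724, -0.69, -0.0]
ft_force: [-0.6, -3.2, 0.8]
width: 0.0112
grasp_force: 33.2
```

>>> servo_tool --targets '[0,0.0002,0.001,0,0,0,0,0,0,0.001,0,0,0,0,0,0,0,0,0,0,0]'

```text
clock: 39.9
position: [0.4516, 0.1476, 0.0702]
orientation: [0.001, 0.724, -0.69, -0.0]
ft_force: [-3.4, -1.5, 2.2]
width: 0.0106
grasp_force: 33.5
```

>>> servo_tool --targets '[0,0,0.001,0,0,0,0,0,0,0.001,0,0,0,0,0,0,0,0,0,0,0]'

```text
clock: 40.28
position: [0.4516, 0.1477, 0.0699]
orientation: [0.001, 0.724, -0.69, -0.0]
ft_force: [-9.0, -1.3, 15.7]
width: 0.0107
grasp_force: 34.7
```

```bash
python3 - <<'E'
from h import *
a=cv2.imread("pics/w2.png");im,d=arm.read_camera("wrist");cv2.imwrite("pics/w10.png",np.hstack([cv2.resize(a[:300,:400],None,fx=1,fy=1),im[:300,:400]]))
print(arm.get_obs()["ft_force"])
for p in ("top","scene"):
    i,_=arm.read_camera(p);cv2.imwrite(f"pics/{p}9.png",i)
E
```

```text
[-8.13798046 -1.16683102 14.81335765]
```

View pics/w10.png

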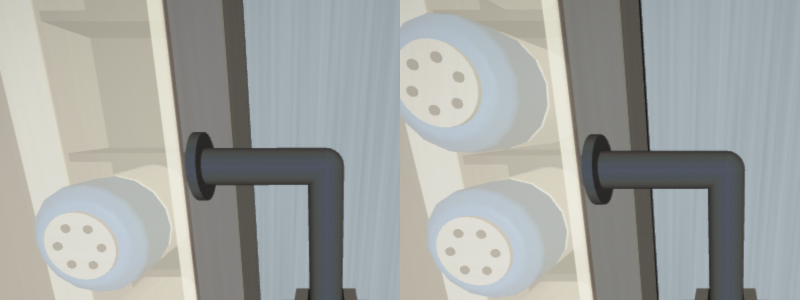

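>>> servo_tool --targets '[0,0,-0.001,0,0,0,0,0,0,0,0,0,0,0.4,0,0,0,0,0,0,0.4,0,0,-0.02,0,0,0,0.4,0,0,-0.06,0,0,0,0.4,0,0,-0.06,0,0,0,0.4,0,0.05,-0.03,0,0,0,0.4,0,0.02,0,0,0,0,0.4,0,0,0,0,0,0,0.4,0,0,0,0,0,0,0.4]'

```text
clock: 41.68
position: [0.3828, 0.1447, 0.2386]
orientation: [0.001, 0.724, -0.69, 0.0]
ft_force: [-0.1, 0.2, 0.4]
width: 0.034
grasp_force: 0.0
```

```bash
python3 - <<'E'
from h import *
i,_=arm.read_camera("scene");a=cv2.imread("pics/scene0.png");b=cv2.imread("pics/scene9.png")
f=lambda q:cv2.resize(q[195:305,285:445],None,fx=2.4,fy=2.4)
cv2.imwrite("pics/fin.png",np.vstack([np.hstack([f(a),f(i)]),np.hstack([f(b),f(i)])])[:600])
im,d=arm.read_camera("top");cv2.imwrite("pics/topf.png",im)
t=cv2.cvtColor(cv2.imread("pics/top0.png"),cv2.COLOR_BGR2HSV)[...,2]
for q in ("pics/top0.png","pics/topf.png"):
    v=cv2.cvtColor(cv2.imread(q),cv2.COLOR_BGR2HSV)[...,2];m=np.zeros_like(v);m[262:282,222:292]=(v[262:282,222:292]<75)
    ys,xs=np.nonzero(m);print(ys.mean(),xs.mean(),ys.max(),len(ys))
E
```

```text
270.91326530612247 253.79336734693877 276 392
272.5396226415094 249.1811320754717 281 530
```

View pics/fin.png

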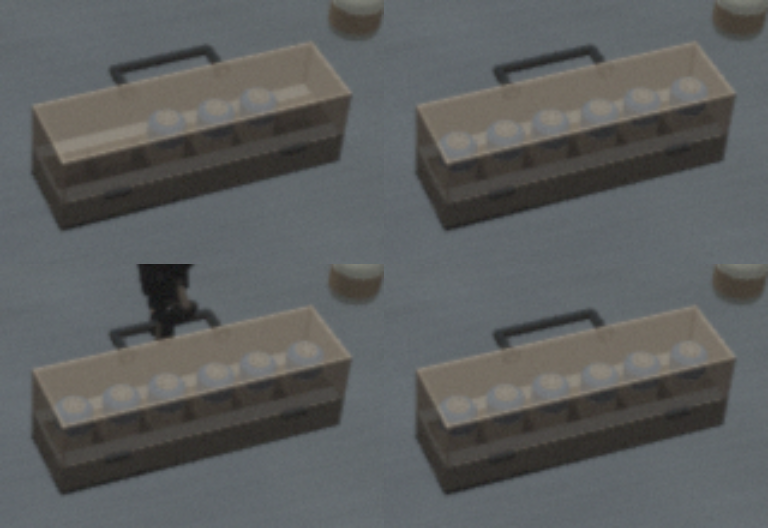

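The final view matches the starting one: the cover is shut, the handle is back at the same pixels, and all six cells are filled.

```bash
python3 -c "
from plant import arm
print(arm.job_done())"
```

```text
the job is handed in; nothing more can be done
None
```

The caddy is restocked and handed in: spares now stand fully down in the three empty cells (0, 1 and 5), the cover is shut, and the two unneeded spares are still standing on the counter; one was knocked a few centimetres aside while the arm was elsewhere.

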